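Press the dispenser pedal to let the tin out

ROBOT

A 7-joint arm with a two-finger parallel gripper is mounted at the origin on a cart in front of the work surface, level with it; the furniture and walls round the work are solid. World frame = base frame: x ahead of the robot, y to its left, z up, the work surface at z = 0. Lengths are in m, angles in rad, forces in N, time in s.
With the tool pointing down it reaches from about 0.425 to 0.925 m from the base axis. Payload 6.8 kg.
Tool frame: the origin (TCP) lies on the front face of the gripper's body, between the roots of the fingers; the fingertips stand 73 mm ahead of it and the grasp point (between the pads) lies 54 mm ahead of it (env.nose_length is the distance from the TCP to the fingertips, in m); z points along the fingers, y is the direction in which the jaws open and shut (so a half turn about z gives the same grasp; the last joint's range is limited). The gripper opens to 85 mm and grips with 20 to 120 N. Pads are 22 mm wide; open, the fingers measure 114 mm over their backs; the gripper's body (76 mm by 85 mm) begins 54 mm behind the grasp point. The pads swing forward as they close: fully open they stand 13 mm farther back than shut.
Start: joints at [-1.364, 0.477, 0.022, 1.555, -0.011, 1.109, -0.083], TCP at [0.209, 0.642, 0.304] pointing down, gripper open.
Joint ranges: [-2.96, 2.96], [-0.34, 2.1], [-1.41, 1.46], [0.24, 2.44], [-1.37, 4.51], [0.17, 1.92], [-2.96, 2.96]. Speed limits (rad/s): [2.39, 2.39, 3.14, 3.14, 3.14, 3.14, 3.14].

INTERFACE

Orientations are given as a unit quaternion [w, x, y, z].
In Python, from cell import env, kin, camera, calibration, job gives the robot as it stands. The module is installed in compiled form; this text tells all that it offers. Calls block until the motion is done:
- env.reach(position, orientation): joint-space move of the TCP to a pose.
- env.movel(position, velocity=0.15, rot=None, stop_force=None): straight line of the TCP; rot=None keeps the orientation; velocity is the mean speed in m/s. With stop_force (N) it stops when the force on the tool has changed by that much, and returns True; else False.
- env.goto_joints(angles): joint-space move.
- env.grip(opening, f_grip=None): finger opening in m; f_grip is the grip in N (None keeps the last); returns when the fingers have stopped.
- env.dwell(seconds).
- kin.inverse_kinematics(position, orientation): joint angles nearest the present ones, or None.
- env.get_state(): the state.
- camera(name): name is "scene" or "top" or "wrist"; returns (picture, depth): 400x640x3 uint8, blue, green, red; 400x640 float32, m along the optical axis (not along the pixel's ray), 0 where there is no reading.
- calibration(name): a dict with "fx", "fy", "cx", "cy" (pixels), "rvec" (rotation vector, rad) and "tvec" (3), from world to camera coordinates, as OpenCV has them. Camera axes: x right, y down, z forward; pixel columns grow to the right and rows downward; lengths in m; the calibration is good to about 2 mm. A picture is of the moment at which its call begins: read the wrist's pose just before it. calibration takes no time and is no camera call; for the wrist camera it gives the pose at the moment of the call.
A pose or a line that the arm cannot do raises env.PlanningError and nothing moves.
- job.job_done(): hands the job in, once; it reports no verdict.
The state is a dict: "time": time; "qpos": joint angles; "joint_velocities": joint speeds; "joint_torque": joint torques, N m; "tcp_pos": TCP position; "orientation": TCP orientation; "force": force on the tool from outside, world axes, zero at the start; "torque": the same for the moment, N m; "opening": finger opening in m.
Only numpy, scipy, OpenCV 4.12 (cv2) and the standard library are available. Lean on these libraries where they do the work, as an engineer would, in place of code of your own. Each camera call takes 0.05 s, during which the arm holds its last target. There are 200 camera calls.

TASK

Two gravity dispensers stand on the worktop, one holding a green tin and the other a spice jar. With the fingertips press down the red pedal of the dispenser that holds the green tin, so that its gate lifts, keep it down until the tin has rolled out against the front lip, then let the pedal come fully up again so that the gate is shut. Do not touch the gates or the tin and do not pick anything up; leave the jar's dispenser shut and everything else standing where it is.

Things in the scene. Friction and masses are not known exactly. Their poses are not given: they have to be found in the camera images.
- tin_dispenser: Fixed dispenser holding the green tin. Origin: underside, mid-chute, below the lever's pivot line. +x uphill, away from the robot; -x front; +y the pedal's side. Wooden walls 130 mm apart outside, 92 mm high behind, 56 at the front. Chute 118 mm wide slopes 9 degrees down from x = +194 mm to the lip at x = -86 (lip top 56 high); in front of x = 0 it is the tray. Gate at x = +115.
- tin_lever (a joint): Lever of the tin dispenser, rad: 0 at rest (pedal up, gate shut), grows as the pedal is pressed, stop at 0.45 (gate open; pedal middle 51 mm lower, 7 mm nearer the pivot, plate sloping down to the front by 0.45). Pivot at dispenser x 0, y +81, z 108 mm, along y. A spring shuts it when let go; pressing takes about 2.5 N at first, 7 N at the stop. Tin passes from 0.38 on, rolls about 1 s.
- tin_pedal_top (a point): Middle of the upper face of the tin dispenser's red pedal: a plate 42 mm (x) by 36 mm (y), 10 mm thick, at the lever's front end, 118 mm above the worktop at rest; in the dispenser's frame at x = -115, y = +87 mm, outside the chute. Axes as the dispenser's at rest; moves with the lever.
- tin_gate_top (a point): Top bar of the clear gate plate with a red lower edge of the tin dispenser, 110 mm wide, 44 mm high, 6 mm thick, hanging from the lever's far end; the point is the middle of the bar's upper side, 112 mm above the worktop when shut.
- tin_mid (a point): Centre of the green tin (57 mm diameter, 72 mm long, 0.18 kg), which lies on its side across the chute behind the gate, its axis along the dispenser's y; about 80 mm above the worktop at first, about 45 mm when at rest against the front lip (at dispenser x = about -58 mm).
- tin: The green tin; origin = centre of its base end, z along its axis (level).
- jar_dispenser: Fixed dispenser holding the spice jar. Origin: underside, mid-chute, below the lever's pivot line. +x uphill, away from the robot; -x front; +y the pedal's side. Wooden walls 130 mm apart outside, 92 mm high behind, 56 at the front. Chute 118 mm wide slopes 9 degrees down from x = +194 mm to the lip at x = -86 (lip top 56 high); in front of x = 0 it is the tray. Gate at x = +115.
- jar_lever (a joint): Lever of the jar dispenser, rad: 0 at rest (pedal up, gate shut), grows as the pedal is pressed, stop at 0.45 (gate open; pedal middle 51 mm lower, 7 mm nearer the pivot, plate sloping down to the front by 0.45). Pivot at dispenser x 0, y +81, z 108 mm, along y. A spring shuts it when let go; pressing takes about 2.5 N at first, 7 N at the stop. 
- jar_pedal_top (a point): Middle of the upper face of the jar dispenser's red pedal: a plate 42 mm (x) by 36 mm (y), 10 mm thick, at the lever's front end, 118 mm above the worktop at rest; in the dispenser's frame at x = -115, y = +87 mm, outside the chute. Axes as the dispenser's at rest; moves with the lever.
- jar: Spice jar with a dark cap, 41 mm diameter, 105 mm long, lying across the chute of its dispenser behind the gate; origin = centre of its base end.
- timer: Bystander: kitchen timer, red top and cream base, 63 mm wide, 54 mm high, standing in front of the left dispenser; origin under its centre.
- candle: Bystander: small beige candle, 68 mm wide, 64 mm high; origin under its centre.
- honey: Bystander: honey jar with grey lid, 72 mm wide, 102 mm high; origin under its centre.
- pumpkin: Bystander: small pale orange ceramic pumpkin, 62 mm wide, 59 mm high, in front of the right dispenser; origin under its centre.
There are look-alikes about, which are no part of the job. What is shaped like the tin but purple is not meant.

How it is judged:
On the way, in this order (a step that is already met when the one before it is completed fails the run):
1. the tin dispenser's pedal is pressed down by the fingers and its gate is lifted, the tin not yet in the tray (value of joint tin_lever above 0.3 rad and contact force between the fingers and tin_lever_c2 above 0.5 N and x of tin_mid in the frame of tin_dispenser above 0 m).
2. the tin has rolled out against the front lip while the fingers still hold the pedal down (x of tin_mid in the frame of tin_dispenser between -0.086 and 0 m and y of tin_mid in the frame of tin_dispenser between -0.06 and 0.06 m and z of tin_mid in the frame of tin_dispenser between 0.03 and 0.07 m and x of tin_mid in the frame of tin_dispenser below -0.045 m and value of joint tin_lever above 0.25 rad and contact force between the fingers and tin_lever_c2 above 0.5 N), for 0.1 s.
At the end, for the whole second after the job is handed in: The green tin lies at rest (under 30 mm/s) in its dispenser's tray (its centre between the front lip and the pivot line, within 60 mm of mid-chute, 30 to 70 mm above the worktop), both levers are back up (under 0.05 rad) and the spice jar is within 30 mm of where it was (x of tin_mid in the frame of tin_dispenser between -0.086 and 0 m and y of tin_mid in the frame of tin_dispenser between -0.06 and 0.06 m and z of tin_mid in the frame of tin_dispenser between 0.03 and 0.07 m and linear speed of tin below 0.03 m/s and value of joint each of tin_lever, jar_lever below 0.05 rad and distance of jar from where it was at the start of the episode below 0.03 m); the robot touches nothing.
It fails at once if the jar dispenser's pedal is pressed (over 0.1 rad) or its jar shifted by more than 30 mm (value of joint jar_lever above 0.1 rad or distance of jar from where it was at the start of the episode above 0.03 m).
It fails at once if the robot touches the tin, the spice jar or a gate (contact force between any of the arm, the fingers and tin above 0.5 N or contact force between any of the arm, the fingers and jar above 0.5 N or contact force between any of the arm, the fingers and tin_lever_c3 above 0.5 N or contact force between any of the arm, the fingers and tin_lever_c4 above 0.5 N or contact force between any of the arm, the fingers and jar_lever_c3 above 0.5 N or contact force between any of the arm, the fingers and jar_lever_c4 above 0.5 N).
It fails at once if the tin is lifted (centre over 130 mm above the worktop) (height (world z) of tin_mid above 0.13 m).
It fails at once if a bystander is moved by more than 30 mm (distance of any of timer, candle, honey, pumpkin from where it was at the start of the episode above 0.03 m).
It also fails if it takes over 29 s, if anything falls off the work surface, if the arm or the gripper's body presses on something with over 40 N, if the wrist force passes 120 N, or if a joint passes its speed limit or range.

## Working session

There is one attempt and no reset: what is moved stays moved. The work goes in short steps, each a Python script; the robot and the scene stay as the last script left them, time stands still between calls to the robot, and variables do not carry over. Pictures are saved under pics/ and viewed, about 8 in all and at most 12, crops included, and the job is handed in when it is done.

```bash
mkdir -p pics; cat > h.py <<'E'
import numpy as np, cv2
from cell import env, kin, camera, calibration, job
def cloud(name):
    c=calibration(name); im,d=camera(name)
    R=cv2.Rodrigues(np.array(c["rvec"],float))[0]; t=np.array(c["tvec"],float).ravel()
    v,u=np.mgrid[:400,:640]
    P=np.stack([(u-c["cx"])/c["fx"]*d,(v-c["cy"])/c["fy"]*d,d],-1)
    W=(P-t)@R; W[d==0]=np.nan
    return im,W
E
python3 - <<'E'
from h import *
for n in("scene","top"):
    im,W=cloud(n); cv2.imwrite(f"pics/{n}.png",im); np.save(f"pics/{n}.npy",W)
    h=cv2.cvtColor(im,cv2.COLOR_BGR2HSV); 
    m=(((h[...,0]<8)|(h[...,0]>172))&(h[...,1]>140)&(h[...,2]>70)).astype(np.uint8)
    k,l,s,c=cv2.connectedComponentsWithStats(m)
    for i in range(1,k):
        if s[i,4]>15:
            p=W[l==i]; print(n,s[i],np.nanmedian(p,0).round(3),np.nanmin(p,0).round(3),np.nanmax(p,0).round(3))
print(env.get_state()["time"],env.nose_length)
E
```

```text
scene [248 174  11   6  46] [0.469 0.281 0.115] [0.45  0.27  0.108] [0.491 0.303 0.12 ]
scene [305 213  13   7  53] [ 0.457 -0.093  0.116] [ 0.442 -0.106  0.11 ] [ 0.476 -0.074  0.124]
scene [256 219  15  10 104] [0.375 0.078 0.035] [0.355 0.06  0.025] [0.398 0.105 0.053]
top [231 229  12  13 124] [0.47  0.293 0.12 ] [0.451 0.277 0.111] [0.49  0.312 0.126]
top [355 228  11   9  42] [ 0.452 -0.087  0.12 ] [ 0.442 -0.1    0.113] [ 0.469 -0.067  0.124]
0.1 0.0726
```

View pics/scene.png

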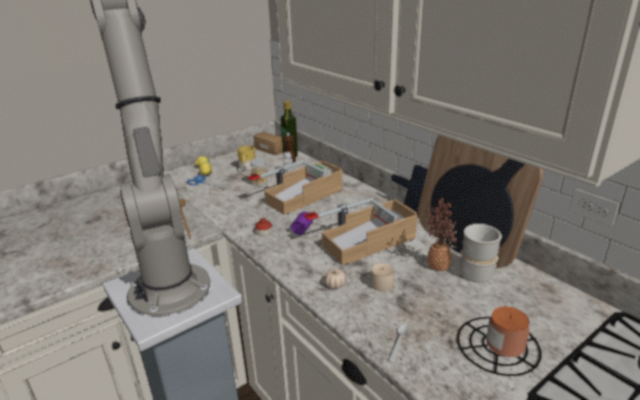

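View pics/top.png

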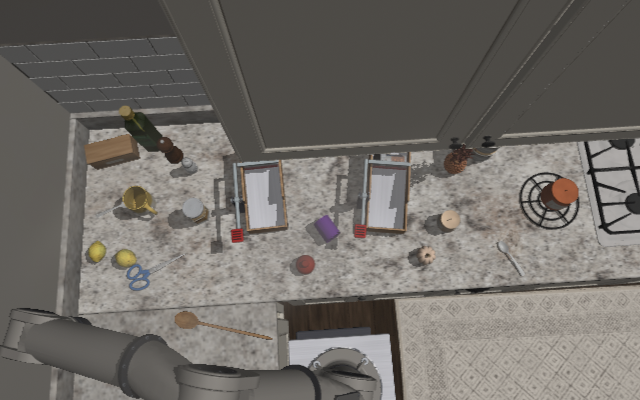

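The left pedal is at top (237,235), world (0.47, 0.29), and the right at (360,231), world (0.455, -0.09). A purple decoy stands at (327,228). I'll zoom in on the region behind each gate to find the green tin.

```bash
python3 - <<'E'
import cv2,numpy as np
a=cv2.imread("pics/scene.png")[140:265,225:425]; b=cv2.imread("pics/top.png")[140:245,220:420]
cv2.imwrite("pics/c.png",np.vstack([cv2.resize(a,None,fx=2.6,fy=2.6,interpolation=2),cv2.resize(b,None,fx=2.6,fy=2.6,interpolation=2)]))
for n in("scene","top"):
    im=cv2.imread(f"pics/{n}.png");W=np.load(f"pics/{n}.npy");h=cv2.cvtColor(im,cv2.COLOR_BGR2HSV)
    m=((h[...,0]>40)&(h[...,0]<85)&(h[...,1]>70)&(h[...,2]>40)).astype(np.uint8)
    k,l,s,c=cv2.connectedComponentsWithStats(m)
    for i in range(1,k):
        if s[i,4]>5: print(n,s[i],np.nanmedian(W[l==i],0).round(3),np.median(im[l==i],0))
# dispenser walls (wood) in top view, by height
W=np.load("pics/top.npy"); im=cv2.imread("pics/top.png");h=cv2.cvtColor(im,cv2.COLOR_BGR2HSV)
wood=(h[...,0]>8)&(h[...,0]<22)&(h[...,1]>80)&(W[...,2]>.045)&(W[...,2]<.1)
for x0,x1 in((225,295),(350,420)):
    m=wood.copy();m[:,:x0]=0;m[:,x1:]=0;m[:150]=0;m[245:]=0
    p=W[m][:,:2].astype(np.float32);print(len(p),cv2.minAreaRect(p),p.min(0),p.max(0))
E
```

```text
scene [289 112   6   9  19] [0.84  0.563 0.194] [28. 52. 43.]
scene [281 126  15  11  58] [0.807 0.574 0.136] [33. 52. 37.]
top [137 115   8   8  35] [0.836 0.567 0.204] [32. 45. 40.]
306 ((0.6041766405105591, 0.21309420466423035), (0.215150386095047, 0.13022740185260773), 2.9888336658477783) [0.49462515 0.14525118] [0.7148183  0.28181925]
162 ((0.5980027914047241, -0.1903710961341858), (0.12824495136737823, 0.25758910179138184), 82.01958465576172) [ 0.46271554 -0.26919246] [ 0.7170066  -0.11019978]
```

View pics/c.png

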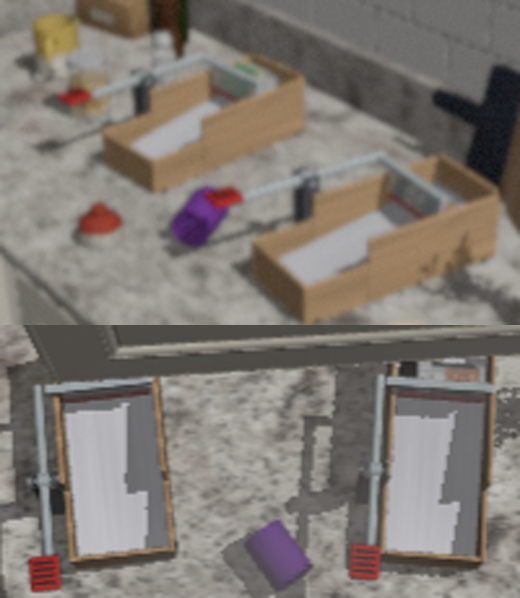

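The left dispenser shows green behind its gate, at crop (245,70). The right one shows a pinkish jar with a dark cap, at crop (440,370). So the tin dispenser is the left one: pedal at about (0.469, 0.294), yaw about 3°. I'll close the fingers, move above the pedal and check with the wrist camera.

```bash
cat >> h.py <<'E'
yaw=np.radians(3.0)
Q=[0,np.cos(yaw/2),np.sin(yaw/2),0]
E
python3 - <<'E'
from h import *
p=[0.466,0.294,0.30]
for q in(Q,[0,-Q[2],Q[1],0]):
    print(kin.inverse_kinematics(p,q))
env.grip(0.0)
env.reach(p,Q)
s=env.get_state();print(s["time"],s["tcp_pos"],s["force"],s["opening"],s["qpos"])
for n in("wrist","scene"):
    im,W=cloud(n);cv2.imwrite(f"pics/{n}2.png",im);np.save(f"pics/{n}2.npy",W)
    h=cv2.cvtColor(im,cv2.COLOR_BGR2HSV)
    m=(((h[...,0]<8)|(h[...,0]>172))&(h[...,1]>140)&(h[...,2]>70)).astype(np.uint8)
    k,l,st,c=cv2.connectedComponentsWithStats(m)
    for i in range(1,k):
        if st[i,4]>30:
            q=W[l==i];q=q[~np.isnan(q[:,0])]
            print(n,st[i],np.median(q,0).round(3),np.percentile(q,2,0).round(3),np.percentile(q,98,0).round(3),cv2.minAreaRect(q[:,:2].astype(np.float32)))
E
```

```text
[-1.23140463  0.32583531  0.69418536  1.89392377 -0.24466741  1.00733574
 -1.9495206 ]
[-0.76505107  0.27680622  0.10767629  1.86520426 -0.0348787   1.00138159
  0.98052226]
2.5 [0.46565708 0.29505394 0.29997976] [ 0.1808896   0.08056388 -0.63266782] -8.357240847006272e-05 [-1.23186835  0.32606271  0.69270073  1.89334082 -0.24478805  1.00732733
 -1.94873415]
wrist [ 296  161   46   52 1641] [0.474 0.292 0.117] [0.454 0.276 0.115] [0.492 0.309 0.119] ((0.4503563642501831, 0.2861368656158447), (0.08621880412101746, 0.04330214485526085), 3.3377068042755127)
wrist [484 230  38  45 897] [0.393 0.088 0.038] [0.362 0.067 0.031] [0.408 0.105 0.054] ((0.3849729597568512, 0.08447185903787613), (0.05122919753193855, 0.04238055646419525), 18.266454696655273)
scene [248 174  11   6  45] [0.47  0.282 0.115] [0.452 0.272 0.107] [0.486 0.302 0.12 ] ((0.4694271683692932, 0.2869708836078644), (0.037882328033447266, 0.028565440326929092), 8.464177131652832)
scene [305 213  13   7  53] [ 0.457 -0.095  0.116] [ 0.442 -0.105  0.112] [ 0.473 -0.077  0.118] ((0.4590822458267212, -0.08985158801078796), (0.03121710568666458, 0.033494651317596436), 81.41264343261719)
scene [256 219  15  10 102] [0.375 0.078 0.036] [0.355 0.062 0.027] [0.397 0.095 0.052] ((0.3759215474128723, 0.07770182192325592), (0.03282817453145981, 0.04817444831132889), 76.10144805908203)
```

View pics/wrist2.png

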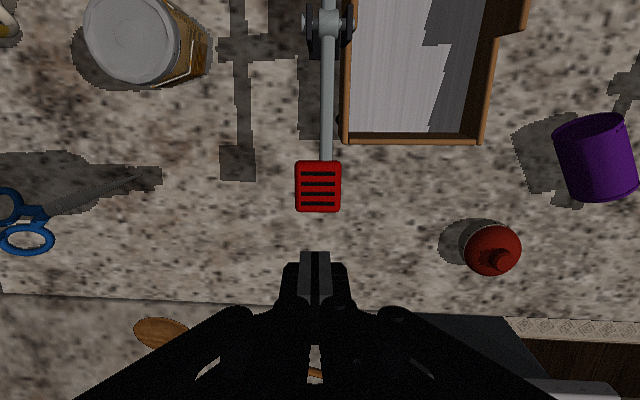

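The wrist view shows the pedal at pixel (318,187), world (0.473, 0.2925), with the fingertips just in front of it. I'll now press along the pedal's arc.

```bash
python3 - <<'E'
from h import *
u=np.array([np.cos(yaw),np.sin(yaw),0]); c=np.array([.473,.2925,0])-.003*u; Z=np.array([0,0,1])
def rep(t):
    s=env.get_state();print(t,round(s["time"],2),s["tcp_pos"].round(4),np.round(s["force"],1))
env.movel(c+.205*Z,velocity=.15); rep("above")
print(env.movel(c+3e-3*u+.165*Z,velocity=.06,stop_force=20)); rep("half")
print(env.movel(c+7e-3*u+.139*Z,velocity=.05,stop_force=14)); rep("down")
env.dwell(1.5); rep("held")
a=cloud("scene");b=cloud("top");w=cloud("wrist");rep("pics")
cv2.imwrite("pics/p3.png",np.vstack([cv2.resize(x,(520,300)) for x in (cv2.resize(a[0][140:225,225:375],(520,300)),w[0])]))
for n,(im,W) in zip("stw",(a,b,w)):
    h=cv2.cvtColor(im,cv2.COLOR_BGR2HSV)
    m=((h[...,0]>40)&(h[...,0]<85)&(h[...,1]>70)&(h[...,2]>40)).astype(np.uint8)
    k,l,s,_=cv2.connectedComponentsWithStats(m)
    for i in range(1,k):
        if s[i,4]>20: print(n,s[i],np.nanmedian(W[l==i],0).round(3))
E
```

```text
above 3.38 [0.4705 0.2926 0.2057] [-0.  -0.3 -0.2]
False
half 4.2 [0.4731 0.292  0.1648] [-0.  -0.6  0.1]
True
down 4.7 [0.4785 0.2921 0.1425] [-4.2 -1.9 15.5]
held 6.2 [0.4784 0.2921 0.1427] [-3.1 -1.3 13. ]
pics 6.35 [0.4784 0.2921 0.1427] [-3.6 -1.2 14.1]
s [289 115   7  19  44] [0.845 0.561 0.187]
s [281 126  10  11  49] [0.807 0.582 0.137]
t [137 115   8   8  42] [0.832 0.569 0.206]
w [ 435   93  155  117 1863] [0.547 0.215 0.07 ]
```

View pics/p3.png

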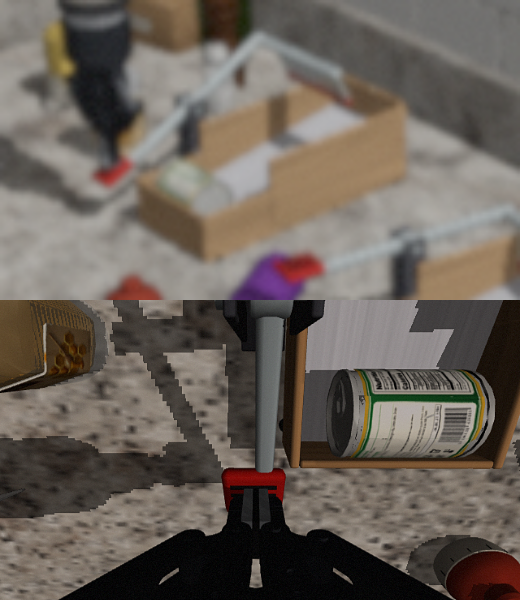

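The tin lies against the front lip, the gate is up, and the fingers are still pressing with about 14 N. I'll let the pedal up along the same arc and check.

```bash
python3 - <<'E'
from h import *
u=np.array([np.cos(yaw),np.sin(yaw),0]); c=np.array([.473,.2925,0])-.003*u; Z=np.array([0,0,1])
env.movel(c+3e-3*u+.165*Z,velocity=.06)
env.movel(c+.20*Z,velocity=.06)
env.movel(c-.01*u+.30*Z,velocity=.15)
env.dwell(.5)
a=cloud("scene");w=cloud("wrist");s=env.get_state();print(s["time"],s["tcp_pos"],s["force"])
cv2.imwrite("pics/p4.png",np.vstack([cv2.resize(x,(520,300)) for x in (cv2.resize(a[0][140:265,225:425],(520,300)),w[0])]))
for n,(im,W) in zip("sw",(a,w)):
    h=cv2.cvtColor(im,cv2.COLOR_BGR2HSV)
    m=(((h[...,0]<8)|(h[...,0]>172))&(h[...,1]>140)&(h[...,2]>70)).astype(np.uint8)
    k,l,st,_=cv2.connectedComponentsWithStats(m)
    for i in range(1,k):
        if st[i,4]>30: print(n,st[i],np.nanmedian(W[l==i],0).round(3))
E
```

```text
9.05 [0.46004512 0.29176806 0.29996224] [ 1.14932207 -0.76310055  0.14005234]
s [248 174  11   6  47] [0.471 0.284 0.115]
s [305 213  13   6  52] [ 0.459 -0.094  0.116]
s [256 219  15  10 101] [0.374 0.079 0.036]
w [ 292  154   46   52 1723] [0.474 0.292 0.117]
w [479 224  41  47 933] [0.393 0.088 0.038]
```

View pics/p4.png

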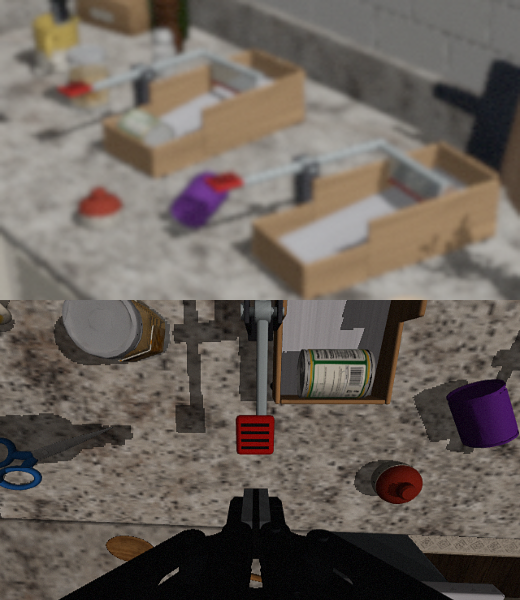

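The pedal is back at its rest height (z 0.117, as before), the gate is shut, the tin lies in the tray, and the other pedal and timer are unmoved. I'm handing in.

```bash
python3 -c "
from h import *
job.job_done();print(env.get_state()['time'])"
```

```text
the job is handed in; nothing more can be done
the job is handed in; nothing more can be done
```

The green tin rolled out against the front lip of the left dispenser, and its gate is shut again. I pressed that dispenser's pedal with the closed fingertips, held it at about 14 N for 1.5 s, then let it up along the same arc and backed off. I handed the job in shortly after 9 s on the robot's clock; no verdict is reported.

**Last checks:**
- **Pedal and gate:** the pedal is back at its rest position (0.474, 0.292, 0.117), the same as before the press, and the gate looks shut.
- **Tin:** it lies in the tray against the lip.
- **Other dispenser and bystanders:** the jar dispenser's pedal and the timer are where they were, within 2 mm. I did not measure the jar, candle, honey jar or pumpkin individually, but the arm never went near the jar, candle or pumpkin. It passed well above the honey jar.
- **Clearance:** the fingertips ended about 110 mm above the pedal, touching nothing.

**One odd reading:** halfway down the press, the force read about 0 N where the spring should have given a few newtons. At the bottom it read 13 to 15 N, and the picture showed the fingers on the pedal with the gate up.

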